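# Step the finger-joint jig on by one finger

### The arm

A 6-joint arm with a two-finger parallel gripper is mounted at the origin on the work surface. World frame = base frame: x ahead of the robot, y to its left, z up, the work surface at z = 0. Lengths are in m, angles in rad, forces in N, time in s.
With the tool pointing down it reaches from about 0.425 to 1.125 m from the base axis. Payload 14.9 kg.
Tool frame: the origin (TCP) lies at the very end of the fingers, on their centre line; the grasp point (between the pads) lies arm.grip_point_offset behind it (arm.grip_point_offset is the distance from the TCP to the grasp point, in m); z points along the fingers, y is the direction in which the jaws open and shut (so a half turn about z gives the same grasp; the last joint's range is limited). The gripper opens to 91 mm and grips with 3 to 60 N. Pads are 32 mm wide; open, the fingers measure 118 mm over their backs; the gripper's body (76 mm by 178 mm) begins 60 mm behind the grasp point.
Start: joints at [1.227, 0.379, 1.734, -0, 1.028, -0.033], TCP at [0.214, 0.666, 0.214] pointing down, gripper open.
Joint ranges: [-2.77, 2.77], [-0.74, 2.19], [0, 2.66], [-1.06, 4.2], [0.31, 2.87], [-3.08, 3.08]. Speed limits (rad/s): [1.89, 1.89, 2.39, 3.14, 3.14, 3.14].

### API

Orientations are given as [roll, pitch, yaw] about the fixed x, y, z axes, in that order (R = Rz(yaw) Ry(pitch) Rx(roll)).
In Python, from plant import arm gives the robot as it stands. The module is installed in compiled form; this text tells all that it offers.
- The arm moves only by the shell command python3 -m crank 'ROWS' [FORCE]. ROWS is a JSON object of lists of equal length, an entry for each row: "grip": the opening, from -1 (shut) to 1 (fully open); "translation": the shift along the tool's x, y, z in m, a list of three; "roll": the turn about the tool's z in degrees. A call has 1 to 12 rows; each row is the pose to reach, as a shift and turn from the pose commanded when the call began, along the tool's axes at that moment; what a row does not reach only later rows make up. A row lasts 1/10 s, in which the tool goes at most 50 mm and 8.59 degrees, less where a joint would pass 70% of its speed; a pose out of reach is approached as far as the arm can. A call with a gripper value outside its range is refused whole. The fingers move at their own pace and stop on an object; FORCE is the grip in N (left out, the last holds). Time passes only in rows, so rows that repeat a pose let the fingers close. It gives the time, the measured TCP pose, the force and the opening at its end, in the units of the state.
- arm.get_obs(): the state, without advancing time (a new reading comes with each control period).
- arm.read_camera(name): name is "side" or "top" or "wrist"; returns (picture, depth): 480x640x3 uint8, blue, green, red; 480x640 float32, m along the optical axis (not along the pixel's ray), 0 where there is no reading.
- arm.camera_model(name): a dict with "fovy" (degrees; the focal length in pixels is half the picture's height over the tangent of half this angle, whatever the lens; pixels are square), "cx", "cy" (the principal point, pixels), "xyz" and "orientation" of the camera in the world; the wrist camera has in their place "tool_from_camera" (4x4, takes a point from camera to tool coordinates, whose origin is the TCP and whose axes are the flange's). Camera axes: x right, y down, z forward; pixel columns grow to the right and rows downward; lengths in m; the calibration is good to about 2 mm. A picture is of the moment at which its call begins: read the wrist's pose just before it. camera_model takes no time and is no camera call.
- arm.finish_job(): hands the job in, once; it reports no verdict.
The state is a dict: "t": time; "q": joint angles; "joint_velocities": joint speeds; "joint_torque": joint torques, N m; "tool_pos": TCP position; "tool_rot": TCP orientation; "force": force on the tool from outside, world axes, zero at the start; "torque": the same for the moment, N m; "finger_gap": finger opening in m.
Only numpy, scipy, OpenCV 4.12 (cv2) and the standard library are available. Lean on these libraries where they do the work, as an engineer would, in place of code of your own. Each camera call takes 0.05 s, during which the arm holds its last target.

### The job

Step the finger-joint jig on to its next cut: push the flat hand wheel round clockwise (seen from above) by its upright handle through exactly one full turn, so that the handle ends where it started, then take the hand clear. Push the handle gently with the fingertips or the outside of the fingers, without gripping it, and leave the glue bottle, mallet, chisel and sample joint where they are.

Things in the scene. Friction and masses are not known exactly. Their poses are not given: they have to be found in the camera images.
- wheel_axis (a point): Point on the hand wheel's vertical axis, 177 mm above the bench, level with the middle of the handle. The wheel is flat, bare aluminium, with three spokes, on top of the jig's grey gearbox; rim 172 mm across outside, 16 mm thick, its top 148 mm above the bench. Nothing on the wheel but the handle stands above 152 mm.
- jig: Finger-joint sawing jig, fixed to the bench, its position and yaw vary. Origin at bench level under the wheel's axis, z up. Plywood base 220 mm wide along x, 18 mm thick, from y +90 to -370 mm; saw guide posts and the carriage with its board at y -150 to -310 mm, up to 193 mm above the bench.
- handle: The wheel's upright handle: a black plastic round bar 24 mm in diameter, 50 mm tall, standing on the rim at the end of one spoke, 78 mm from the wheel's axis. Origin on the handle's own axis at its mid-height (177 mm above the bench; black part from 152 to 202 mm). It spins freely on its own pin, as such handles do.
- wheel (a joint): Angle of the hand wheel in rad, growing clockwise as seen from above; at 0 the handle lies on the jig's +x side. It starts anywhere from 0 to 5; one turn is 6.283 more. Stops at -0.2 and 14. The wheel is stiff, about 3 to 4 N at the handle, and stays where it is left.
- board_top (a point): Middle of the top edge of the upright pale board (120 mm wide, 16 mm thick, top 186 mm above the bench) on the jig's sliding carriage. The wheel moves it by screw, 10 mm along the jig's -y for each clockwise turn.
- glue: Bystander: plain whitish glue bottle, 56 mm diameter, 150 mm tall, standing loose on the bench; origin at the centre of its foot.
- mallet: Bystander: wooden mallet lying loose on the bench, head 60 x 120 x 75 mm, handle 26 mm thick reaching 230 mm along its -x; origin under the centre of the head.
- chisel: Bystander: wood chisel lying loose on the bench along its x, handle 28 mm thick and 120 mm long to -x, steel blade 130 mm to +x; origin under the joint of the two.
- sample: Bystander: loose sample of a cut finger joint, a pale board 18 x 90 x 90 mm standing on edge with fingers on top; origin at the centre of its foot.

How it is judged:
By the outcome, as a careful person would: the job done as asked, in the order asked, and still so for the second after the job is handed in, with the robot touching nothing.
It also fails if it takes over 54 s, if anything falls off the work surface, if the arm or the gripper's body presses on something with over 40 N, if the wrist force passes 120 N, or if a joint passes its speed limit or range.

## Working session

There is one attempt and no reset: what is moved stays moved. The work goes in short steps, Python scripts to look and compute and a shell command to move; the robot and the scene stay as the last step left them, time stands still between calls to the robot, and variables do not carry over. Pictures are saved under pics/ and viewed, and the job is handed in when it is done.

```bash
mkdir -p pics; python3 - <<'E'
from plant import arm
import cv2,numpy as np
o=arm.get_obs(); print({k:np.round(v,3).tolist() for k,v in o.items()}, arm.grip_point_offset)
for n in ("top","side"):
    p,d=arm.read_camera(n); cv2.imwrite(f"pics/{n}0.png",p); np.save(f"pics/{n}0.npy",d); print(n,arm.camera_model(n),(d>0).mean())
print(arm.camera_model("wrist"))
E
```

```text
{'t': 0.0, 'q': [1.227, 0.379, 1.735, -0.0, 1.029, -0.033], 'joint_velocities': [0.001, 0.0, -0.001, 0.002, -0.001, 0.001], 'joint_torque': [-0.007, -76.374, -43.437, 0.065, 0.042, -0.0], 'tool_pos': [0.214, 0.666, 0.213], 'tool_rot': [-3.141, -0.0, 2.831], 'force': [-0.99, -0.044, 0.374], 'torque': [-0.022, 0.05, 0.01], 'finger_gap': 0.091} 0.0188
top {'fovy': 45.83830412698703, 'cx': 312.98185689556493, 'cy': 239.62782415166168, 'xyz': array([0.46832507, 0.07714316, 1.0653132 ]), 'orientation': array([-3.06989642,  0.03205308, -1.57788419])} 0.995908203125
side {'fovy': 52.66419908549746, 'cx': 311.03471038856884, 'cy': 235.73267813732465, 'xyz': array([ 0.76337633, -0.5512705 ,  0.69170308]), 'orientation': array([-2.26094111,  0.01016933,  0.28752911])} 0.995888671875
{'fovy': 71.04042595119428, 'cx': 316.1664577845115, 'cy': 231.23954054905778, 'tool_from_camera': array([[-8.88879739e-04, -9.62737224e-01, -2.70437141e-01,
         7.73114860e-02],
       [ 9.99998200e-01, -1.30903859e-03,  1.37326567e-03,
        -1.52181039e-04],
       [-1.67610663e-03, -2.70435434e-01,  9.62736655e-01,
        -1.70035789e-01],
       [ 0.00000000e+00,  0.00000000e+00,  0.00000000e+00,
         1.00000000e+00]])}
```

View pics/top0.png

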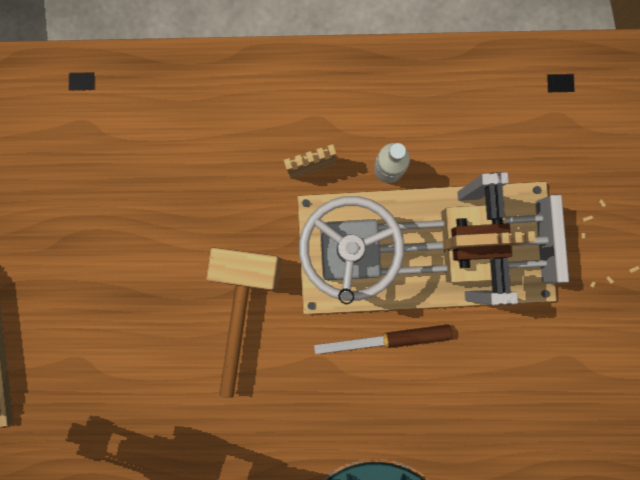

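View pics/side0.png

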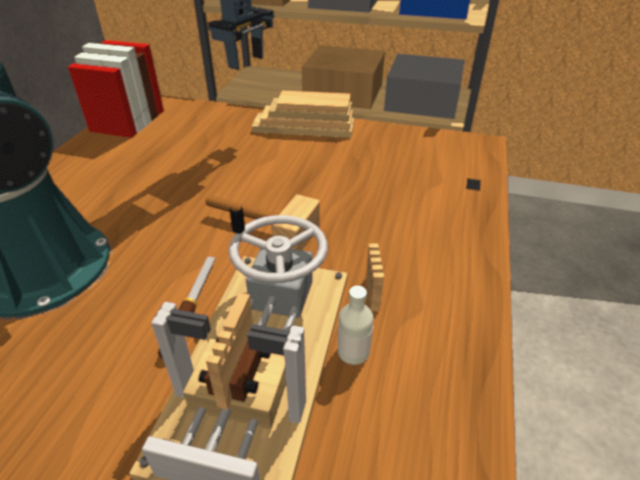

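The top view shows the hub at about (351,248) and the handle at about (347,296). The mallet is at the left, the chisel below, and the sample and bottle above. I'll measure these next.

```bash
cat > h.py <<'E'
import numpy as np,cv2
from scipy.spatial.transform import Rotation as R
from plant import arm
def ray(n,u,v):
    m=arm.camera_model(n); f=240/np.tan(np.radians(m["fovy"]/2))
    d=np.array([(u-m["cx"])/f,(v-m["cy"])/f,1.]); return np.array(m["xyz"]),R.from_euler("xyz",m["orientation"]).apply(d)
def onz(n,u,v,z):
    c,d=ray(n,u,v); return c+d*(z-c[2])/d[2]
def ondepth(n,u,v,dep):
    c,d=ray(n,u,v); return c+d*dep
E
python3 - <<'E'
from h import *
p=cv2.imread("pics/top0.png"); d=np.load("pics/top0.npy")
cv2.imwrite("pics/top0z.png",cv2.resize(p[180:330,270:430],None,fx=5,fy=5,interpolation=cv2.INTER_CUBIC)[:600,:800])
# height map
m=arm.camera_model("top");f=240/np.tan(np.radians(m["fovy"]/2))
vv,uu=np.mgrid[:480,:640]
D=np.stack([(uu-m["cx"])/f,(vv-m["cy"])/f,np.ones_like(uu,float)],-1)*d[...,None]
P=R.from_euler("xyz",m["orientation"]).apply(D.reshape(-1,3)).reshape(480,640,3)+m["xyz"]
Z=P[...,2]
rm=((Z>.135)&(Z<.160)); rm[:,:285]=0; rm[:,415:]=0; rm[:190]=0; rm[320:]=0
c=max(cv2.findContours(rm.astype(np.uint8),cv2.RETR_EXTERNAL,2)[0],key=cv2.contourArea)
q=P[rm];(cc,r)=cv2.minEnclosingCircle(q[:,:2].astype(np.float32));print("rim depth circle",cc,r*2)
e=cv2.fitEllipse(c);print(e, "axis@.148",onz("top",*e[0],.145))
for z0,n in((.19,"handle top")):
    hm=(Z>.190)&(Z<.215);hm[:,:300]=0;hm[:,410:]=0;hm[:180]=0;hm[330:]=0
    print(n,hm.sum(),P[hm].mean(0),np.argwhere(hm).mean(0))
print(Z[240:256,351].round(3))
E
```

```text
rim depth circle (0.5215103626251221, 0.0450480654835701) 0.17173348367214203
((350.2325744628906, 246.4720458984375), (95.97747039794922, 98.75916290283203), 178.43939208984375) axis@.148 [0.52296909 0.04583052 0.145     ]Traceback (most recent call last):
  File "<stdin>", line 14, in <module>
TypeError: cannot unpack non-iterable float object
```

```bash
sleep 3; ls pics
```

```text
side0.npy
side0.png
top0.npy
top0.png
top0z.png
```

```bash
cat >> h.py <<'E'
def cloud(n,d):
    m=arm.camera_model(n);f=240/np.tan(np.radians(m["fovy"]/2))
    vv,uu=np.mgrid[:480,:640]
    D=np.stack([(uu-m["cx"])/f,(vv-m["cy"])/f,np.ones_like(uu,float)],-1)*d[...,None]
    return R.from_euler("xyz",m["orientation"]).apply(D.reshape(-1,3)).reshape(480,640,3)+m["xyz"]
E
python3 - <<'E'
from h import *
p=cv2.imread("pics/top0.png"); P=cloud("top",np.load("pics/top0.npy"));Z=P[...,2]
hm=(Z>.190)&(Z<.215);hm[:,:300]=0;hm[:,410:]=0;hm[:180]=0;hm[330:]=0
print("handle",hm.sum(),P[hm].mean(0),cv2.minEnclosingCircle(P[hm][:,:2].astype(np.float32)),np.argwhere(hm).mean(0)[::-1])
g=Z[244:253,345:358];print(g.round(3))
# base edges: plywood z~.018
bm=(abs(Z-.018)<.006);bm[:,:290]=0;bm[:,570:]=0;bm[:170]=0;bm[325:]=0
bm=cv2.morphologyEx(bm.astype(np.uint8),cv2.MORPH_OPEN,np.ones((5,5)))
q=P[bm>0][:,:2].astype(np.float32);print("base",cv2.minAreaRect(q),cv2.boxPoints(cv2.minAreaRect(q)))
E
```

```text
handle 81 [0.44461028 0.05609931 0.20011526] ((0.4442949891090393, 0.05574384704232216), 0.011762293055653572) [345.27160494 295.98765432]
[[0.151 0.154 0.152 0.151 0.152 0.153 0.155 0.15  0.152 0.151 0.152 0.154
  0.15 ]
 [0.151 0.154 0.152 0.153 0.152 0.154 0.153 0.154 0.154 0.153 0.151 0.153
  0.147]
 [0.153 0.152 0.153 0.151 0.152 0.155 0.152 0.152 0.151 0.155 0.153 0.151
  0.15 ]
 [0.15  0.156 0.15  0.153 0.153 0.152 0.152 0.151 0.151 0.154 0.15  0.152
  0.149]
 [0.15  0.148 0.151 0.149 0.15  0.152 0.153 0.155 0.152 0.152 0.153 0.155
  0.146]
 [0.152 0.153 0.153 0.149 0.15  0.153 0.153 0.153 0.155 0.151 0.151 0.153
  0.149]
 [0.149 0.151 0.153 0.153 0.153 0.152 0.15  0.152 0.15  0.154 0.151 0.149
  0.148]
 [0.149 0.151 0.153 0.151 0.151 0.153 0.152 0.151 0.152 0.154 0.151 0.145
  0.148]
 [0.149 0.146 0.15  0.15  0.153 0.151 0.15  0.153 0.153 0.152 0.149 0.149
  0.148]]
base ((0.5280401706695557, -0.09480039775371552), (0.22045505046844482, 0.4608200788497925), 2.621180295944214) [[ 0.40739083  0.13032761]
 [ 0.42846513 -0.3300103 ]
 [ 0.6486895  -0.3199284 ]
 [ 0.6276152   0.1404095 ]]
```

View pics/top0z.png

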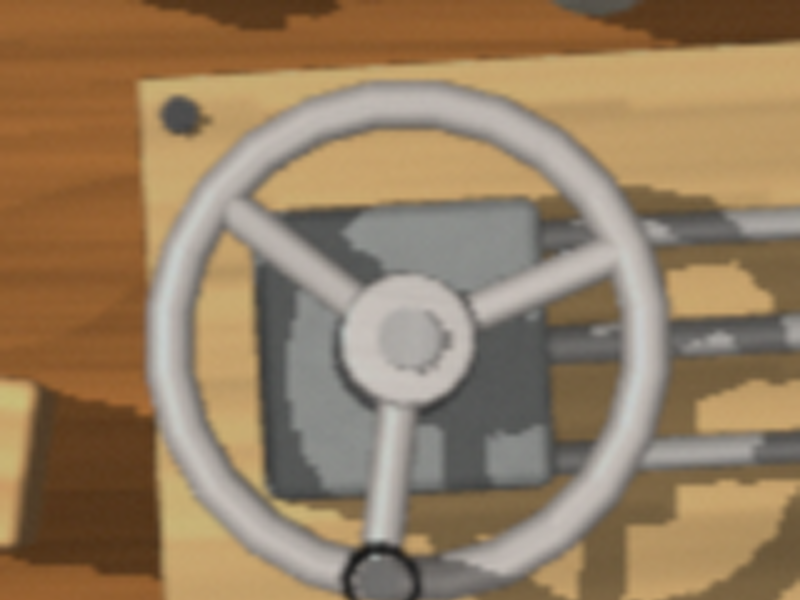

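Checks on the measurements:
- **Axis:** the rim circle gives (0.5215, 0.045) with a diameter of 171.7 mm. The base rectangle (220×461) gives (0.5216, 0.0451), so the two agree.
- **Handle:** it is at (0.4443, 0.0557), 77.9 mm from the axis, with its top at z about 0.200. All of this fits the sizes given.

The plan is to shut the fingers and push with their -x side, rolling the tool along with the wheel. q6 allows about 344° in total.

```bash
cat >> h.py <<'E'
AX=np.array([.5216,.0451]); RH=.078
def rows(W):
    "W: list of (x,y,z,yaw_deg or None); prints tool-frame shift (mm) and roll from current pose"
    o=arm.get_obs(); p=np.array(o["tool_pos"]); yaw=np.degrees(o["tool_rot"][2])
    M=R.from_euler("xyz",o["tool_rot"]).as_matrix(); prev=0
    print("t",round(o["t"],2),"pos",p.round(4),"yaw",round(yaw,1),"q6",np.degrees(o["q"][5]).round(1),"F",np.round(o["force"],1))
    for w in W:
        s=M.T@(np.array(w[:3])-p); r=(yaw-w[3]+180)%360-180
        print((s*1000).round(1).tolist(),round(r,1))
def push(th,gap=0.,mis=0.,z=.165,half=.016,slide=0.):
    "pose with -x face behind a handle at world angle th(deg); mis rotates face (yaw lag)"
    a=np.radians(th); H=AX+RH*np.array([np.cos(a),np.sin(a)])
    yaw=th+90+mis; n=-np.array([np.cos(np.radians(yaw)),np.sin(np.radians(yaw))])
    c=H-n*(half+.012+gap); return (c[0],c[1],z,yaw)
E
python3 - <<'E'
from h import *
s=push(172.1,gap=.010,mis=-4,z=.26);print(np.round(s,4))
rows([(.33,.52,.26,200),(.45,.35,.26,230),s])
E
```

```text
[4.365e-01 1.860e-02 2.600e-01 2.581e+02]
t 0.1 pos [0.2139 0.6661 0.2133] yaw 162.2 q6 -1.9 F [0.  0.1 0.6]
[-155.2, -103.7, -46.6] -37.8
[-321.4, -228.8, -46.4] -67.8
[-409.9, -548.4, -46.1] -95.9
```

```bash
python3 -m crank '{"grip":[-1,-1,-1,-1,-1,-1,-1,-1,-1,-1,-1,-1],"translation":[[-0.04,-0.026,-0.02],[-0.08,-0.052,-0.047],[-0.12,-0.078,-0.047],[-0.155,-0.104,-0.047],[-0.195,-0.13,-0.047],[-0.235,-0.156,-0.047],[-0.275,-0.185,-0.047],[-0.321,-0.21,-0.047],[-0.321,-0.229,-0.047],[-0.33,-0.27,-0.047],[-0.342,-0.31,-0.047],[-0.342,-0.31,-0.047]],"roll":[-8,-16,-24,-32,-40,-48,-56,-64,-72,-80,-88,-88]}' 10
python3 - <<'E'
from h import *
rows([push(172.1,gap=.010,mis=-4,z=.26),push(172.1,gap=.010,mis=-4,z=.165)])
E
```

```text
t: 1.3
tool_pos: [0.4442, 0.2633, 0.2605]
tool_rot: [3.141, -0.001, -1.912]
force: [-0.0, 1.1, 0.2]
finger_gap: 0.0006
t 1.3 pos [0.4442 0.2633 0.2605] yaw -109.6 q6 -132.3 F [-0.   1.1  0.2]
[233.1, -74.6, 0.8] -7.7
[233.0, -74.7, 95.8] -7.7
```

```bash
python3 -m crank '{"grip":[-1,-1,-1,-1,-1,-1,-1,-1,-1,-1],"translation":[[0.04,-0.013,0],[0.08,-0.026,0],[0.12,-0.039,0],[0.16,-0.052,0],[0.2,-0.064,0],[0.233,-0.075,0],[0.233,-0.075,0],[0.233,-0.075,0.02],[0.233,-0.075,0.04],[0.233,-0.075,0.04]],"roll":[-2,-4,-6,-8,-8,-8,-8,-8,-8,-8]}'
python3 - <<'E'
from h import *
rows([push(172.1,gap=.010,mis=-4,z=.165)])
p,d=arm.read_camera("side"); cv2.imwrite("pics/side1.png",p)
E
```

```text
t: 2.3
tool_pos: [0.4352, 0.0227, 0.2189]
tool_rot: [3.138, -0.001, -1.777]
force: [-0.1, -0.5, 0.1]
finger_gap: 0.0006
t 2.3 pos [0.4352 0.0227 0.2189] yaw -101.8 q6 -168.2 F [-0.1 -0.5  0.1]
[3.7, -2.3, 53.9] 0.1
```

View pics/side1.png

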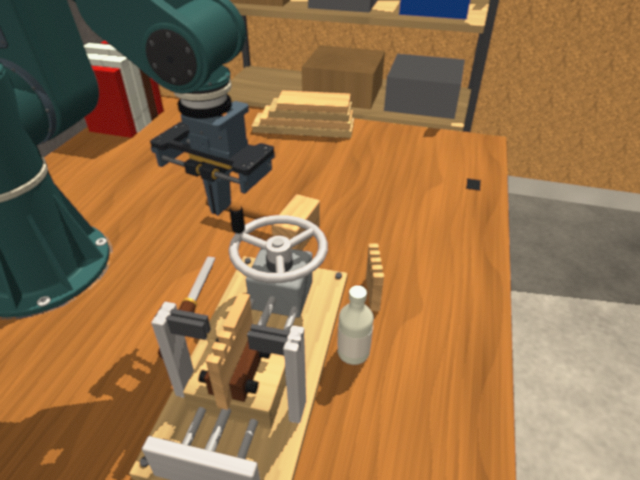

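The finger tip at about (217,212) is just on the near side of the handle at (237,220). I'll back off slightly and lower it.

```bash
python3 -m crank '{"grip":[-1,-1,-1,-1,-1,-1,-1,-1],"translation":[[0.006,-0.002,0],[0.006,-0.002,0],[0.006,-0.002,0.015],[0.006,-0.002,0.03],[0.006,-0.002,0.045],[0.006,-0.002,0.054],[0.006,-0.002,0.054],[0.006,-0.002,0.054]],"roll":[0,0,0,0,0,0,0,0]}'
python3 - <<'E'
from h import *
p,d=arm.read_camera("side"); cv2.imwrite("pics/side2.png",cv2.resize(p[130:310,120:360],None,fx=3,fy=3))
rows([push(172.1-k,gap=0,mis=-4+12*k/360) for k in (-3,0,3,6,9,12,15,18,21,24,27)])
E
```

```text
t: 3.15
tool_pos: [0.4376, 0.0158, 0.1675]
tool_rot: [-3.141, 0.0, -1.777]
force: [-1.4, -0.0, 0.4]
finger_gap: 0.0003
t 3.2 pos [0.4378 0.0158 0.1677] yaw -101.8 q6 -169.2 F [ 1.3  0.3 -0.5]
[-8.5, -0.0, 2.7] -2.8
[-12.5, 1.8, 2.7] 0.1
[-16.6, 3.4, 2.7] 3.0
[-20.8, 4.7, 2.7] 5.9
[-25.1, 5.9, 2.7] 8.8
[-29.4, 6.8, 2.7] 11.7
[-33.7, 7.5, 2.7] 14.6
[-38.1, 8.0, 2.7] 17.5
[-42.5, 8.2, 2.7] 20.4
[-46.9, 8.2, 2.7] 23.3
[-51.3, 8.0, 2.7] 26.2
```

View pics/side2.png

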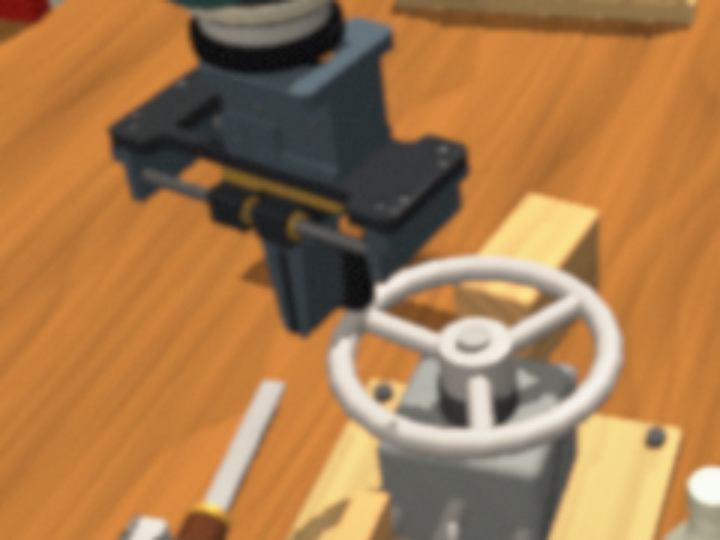

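The closed fingers are lowered beside the handle on its near (-y) side, with the wheel free. Starting to push.

```bash
python3 -m crank '{"grip":[-1,-1,-1,-1,-1,-1,-1,-1,-1,-1,-1,-1],"translation":[[-0.0045,0,0.001],[-0.0085,0,0.001],[-0.0125,0.002,0.001],[-0.0165,0.0035,0.001],[-0.021,0.0045,0.001],[-0.025,0.006,0.001],[-0.0295,0.007,0.001],[-0.0335,0.0075,0.001],[-0.038,0.008,0.001],[-0.0425,0.008,0.001],[-0.047,0.008,0.001],[-0.0515,0.008,0.001]],"roll":[-1.5,-2.5,0,3,6,9,12,14.5,17.5,20.5,23.5,26]}'
cat > look.py <<'E'
from h import *
import sys
n=sys.argv[1]; k0=float(sys.argv[2]) if len(sys.argv)>2 else None; step=float(sys.argv[3]) if len(sys.argv)>3 else 3
p,d=arm.read_camera("top"); cv2.imwrite(f"pics/top{n}.png",p); 
P=cloud("top",d);Z=P[...,2]; rr=np.hypot(P[...,0]-AX[0],P[...,1]-AX[1])
dark=p.max(2)<130
hm=(Z>.192)&(Z<.210)&(rr>.055)&(rr<.1)
print("handle px",hm.sum())
if hm.sum()>10:
    c=P[hm].mean(0); print("handle",c,"r",np.hypot(*(c[:2]-AX)),"ang",np.degrees(np.arctan2(*(c[:2]-AX)[::-1])))
cv2.imwrite(f"pics/top{n}z.png",cv2.resize(p[170:340,240:450],None,fx=3.5,fy=3.5))
if k0 is not None: rows([push(172.1-k,gap=0,mis=-4+12*k/360) for k in k0+step*np.arange(1,13)])
E
python3 look.py 1 27
```

```text
t: 4.4
tool_pos: [0.4401, 0.0682, 0.1663]
tool_rot: [-3.141, -0.0, -2.231]
force: [-1.6, -3.6, 2.1]
finger_gap: 0.0004
handle px 0
t 4.45 pos [0.4402 0.0686 0.1663] yaw -128.0 q6 -136.1 F [-1.6 -0.3  1.7]
[-3.5, 0.8, 1.3] 2.9
[-7.7, 2.1, 1.3] 5.8
[-11.9, 3.2, 1.3] 8.7
[-16.2, 4.1, 1.3] 11.6
[-20.6, 4.7, 1.3] 14.5
[-24.9, 5.1, 1.3] 17.4
[-29.3, 5.3, 1.3] 20.3
[-33.7, 5.3, 1.3] 23.2
[-38.1, 5.0, 1.3] 26.1
[-42.4, 4.5, 1.3] 29.0
[-46.7, 3.8, 1.3] 31.9
[-51.0, 2.9, 1.3] 34.8
```

View pics/top1z.png

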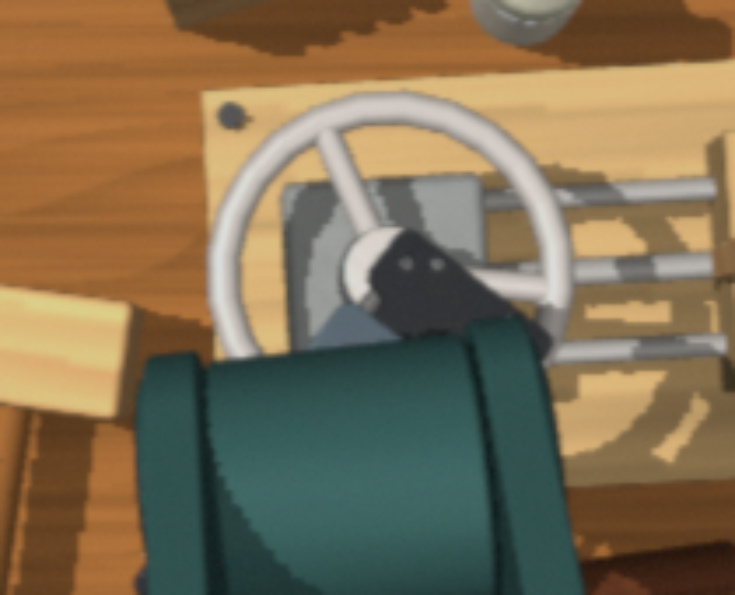

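The wheel is turning clockwise: the spoke that was at the upper left is now near the top, about 27° on. Continuing.

```bash
python3 -m crank '{"grip":[-1,-1,-1,-1,-1,-1,-1,-1,-1,-1,-1,-1],"translation":[[-0.0035,0.001,0.001],[-0.0075,0.002,0.001],[-0.012,0.003,0.001],[-0.016,0.004,0.001],[-0.0205,0.0045,0.001],[-0.025,0.005,0.001],[-0.0295,0.0055,0.001],[-0.0335,0.0055,0.001],[-0.038,0.005,0.001],[-0.0425,0.0045,0.001],[-0.0465,0.004,0.001],[-0.051,0.003,0.001]],"roll":[3,6,8.5,11.5,14.5,17.5,20.5,23,26,29,32,35]}'
python3 look.py 2 63
```

```text
t: 5.65
tool_pos: [0.4686, 0.1102, 0.165]
tool_rot: [3.142, -0.001, -2.842]
force: [-3.3, -2.1, 2.9]
finger_gap: 0.0005
handle px 0
t 5.7 pos [0.4692 0.1105 0.1651] yaw -163.0 q6 -96.5 F [-2.4 -1.3  0.4]
[-4.2, 1.4, 0.1] 2.7
[-8.4, 2.7, 0.1] 5.6
[-12.7, 3.7, 0.1] 8.5
[-17.0, 4.5, 0.1] 11.4
[-21.3, 5.1, 0.1] 14.3
[-25.6, 5.4, 0.1] 17.2
[-30.0, 5.5, 0.1] 20.1
[-34.3, 5.4, 0.1] 23.0
[-38.6, 5.1, 0.1] 25.9
[-43.0, 4.5, 0.1] 28.8
[-47.2, 3.8, 0.1] 31.7
[-51.4, 2.8, 0.1] 34.6
```

View pics/top2z.png

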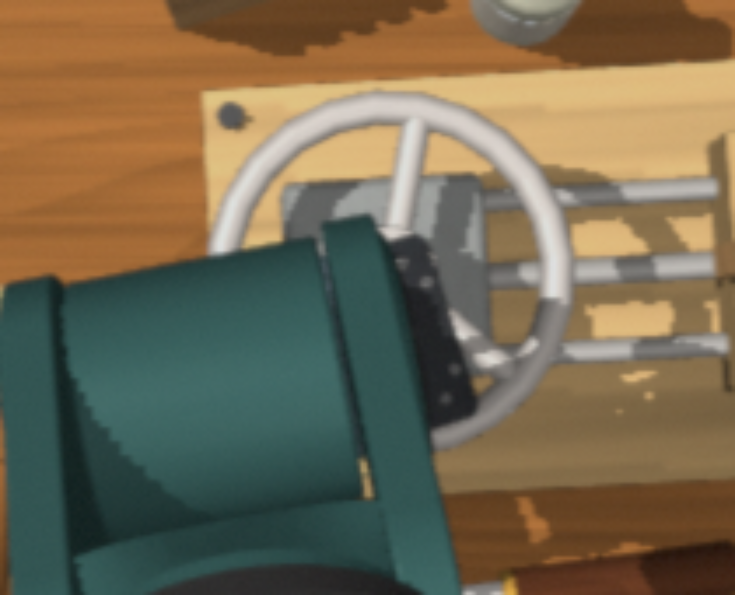

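The spoke is now just past the top, about 62° on. Continuing.

```bash
python3 -m crank '{"grip":[-1,-1,-1,-1,-1,-1,-1,-1,-1,-1,-1,-1],"translation":[[-0.004,0.0015,0],[-0.0085,0.0025,0],[-0.0125,0.0035,0],[-0.017,0.0045,0],[-0.0215,0.005,0],[-0.0255,0.0055,0],[-0.03,0.0055,0],[-0.0345,0.0055,0],[-0.0385,0.005,0],[-0.043,0.0045,0],[-0.047,0.004,0],[-0.0515,0.003,0]],"roll":[2.5,5.5,8.5,11.5,14.5,17,20,23,26,29,31.5,34.5]}'
python3 look.py 3 99
```

```text
t: 6.9
tool_pos: [0.5168, 0.1283, 0.165]
tool_rot: [-3.141, -0.001, 2.84]
force: [-3.9, 0.7, 2.3]
finger_gap: 0.0008
handle px 0
t 6.95 pos [0.5175 0.1283 0.1651] yaw 162.5 q6 -61.1 F [-3.3 -0.1  0.4]
[-4.2, 1.3, 0.1] 3.0
[-8.4, 2.4, 0.1] 5.9
[-12.7, 3.3, 0.1] 8.8
[-16.9, 4.0, 0.1] 11.7
[-21.2, 4.5, 0.1] 14.6
[-25.6, 4.7, 0.1] 17.5
[-29.9, 4.7, 0.1] 20.4
[-34.2, 4.5, 0.1] 23.3
[-38.5, 4.1, 0.1] 26.2
[-42.8, 3.4, 0.1] 29.1
[-47.0, 2.5, 0.1] 32.0
[-51.2, 1.4, 0.1] 34.9
```

View pics/top3z.png

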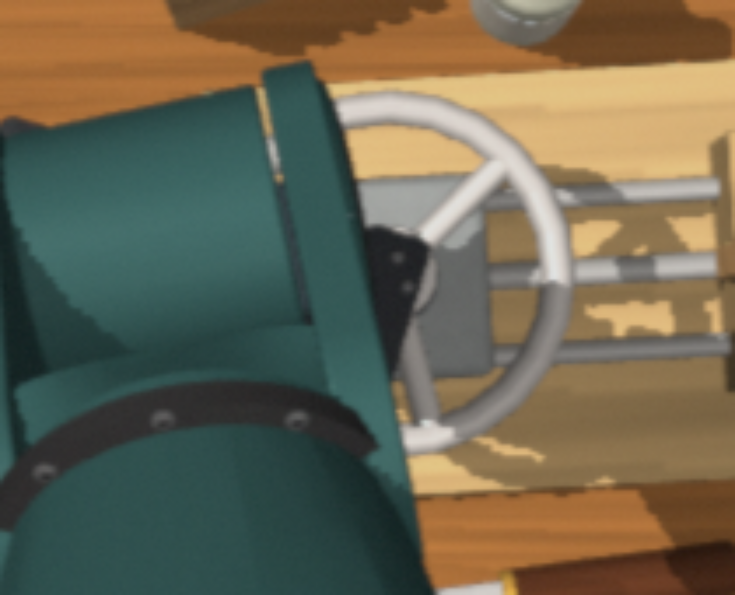

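The two visible spokes have moved on again, about 98° in total, and the force is 3–4 N as expected.

```bash
python3 -m crank '{"grip":[-1,-1,-1,-1,-1,-1,-1,-1,-1,-1,-1,-1],"translation":[[-0.004,0.0015,0],[-0.0085,0.0025,0],[-0.0125,0.0035,0],[-0.017,0.004,0],[-0.021,0.0045,0],[-0.0255,0.005,0],[-0.03,0.005,0],[-0.034,0.0045,0],[-0.0385,0.004,0],[-0.043,0.0035,0],[-0.047,0.0025,0],[-0.051,0.0015,0]],"roll":[3,6,9,11.5,14.5,17.5,20.5,23.5,26,29,32,35]}'
python3 look.py 4 135
```

```text
t: 8.15
tool_pos: [0.5662, 0.1147, 0.1649]
tool_rot: [3.141, -0.001, 2.23]
force: [-0.6, 4.4, 0.4]
finger_gap: 0.0008
handle px 0
t 8.2 pos [0.5667 0.1144 0.165 ] yaw 127.6 q6 -28.5 F [-0.2  0.4 -0.8]
[-4.2, 1.3, -0.0] 2.9
[-8.4, 2.3, -0.0] 5.8
[-12.6, 3.2, -0.0] 8.7
[-16.9, 3.8, -0.0] 11.6
[-21.2, 4.2, -0.0] 14.5
[-25.5, 4.4, -0.0] 17.4
[-29.8, 4.3, -0.0] 20.3
[-34.0, 4.0, -0.0] 23.2
[-38.3, 3.5, -0.0] 26.1
[-42.5, 2.8, -0.0] 29.0
[-46.7, 1.9, -0.0] 31.9
[-50.8, 0.7, -0.0] 34.8
```

View pics/top4z.png

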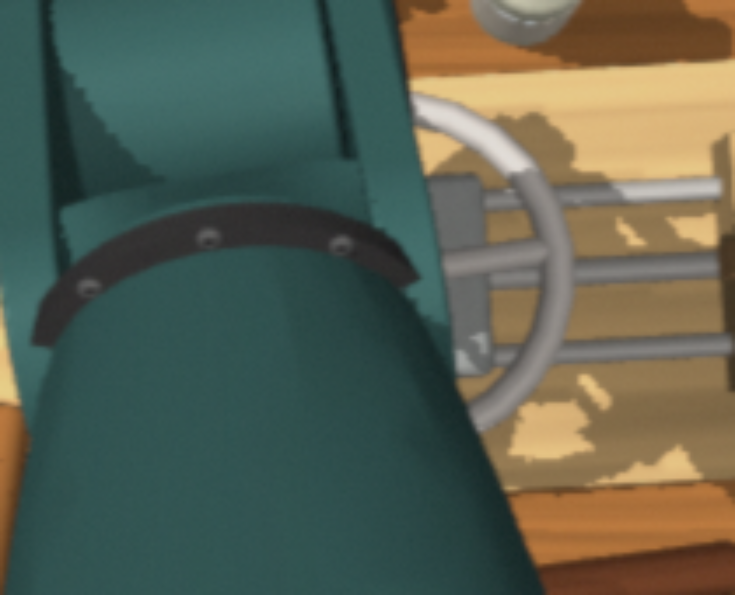

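```bash
python3 -m crank '{"grip":[-1,-1,-1,-1,-1,-1,-1,-1,-1,-1,-1,-1],"translation":[[-0.004,0.0015,0],[-0.0085,0.0025,0],[-0.0125,0.003,0],[-0.017,0.004,0],[-0.021,0.004,0],[-0.0255,0.0045,0],[-0.03,0.0045,0],[-0.034,0.004,0],[-0.0385,0.0035,0],[-0.0425,0.003,0],[-0.0465,0.002,0],[-0.051,0.0005,0]],"roll":[3,6,8.5,11.5,14.5,17.5,20.5,23,26,29,32,35]}'
python3 look.py 5 171
python3 -c "
from h import *
p,d=arm.read_camera('side'); cv2.imwrite('pics/side5.png',p)"
```

```text
t: 9.4
tool_pos: [0.5979, 0.0747, 0.165]
tool_rot: [3.141, -0.001, 1.619]
force: [1.1, 3.5, -1.2]
finger_gap: 0.0003
handle px 0
t 9.45 pos [0.5981 0.0741 0.165 ] yaw 92.6 q6 2.2 F [ 0.6  0.8 -0.4]
[-3.6, 1.3, 0.0] 2.7
[-7.8, 2.3, 0.0] 5.6
[-12.0, 3.1, 0.0] 8.5
[-16.2, 3.6, 0.0] 11.4
[-20.5, 4.0, 0.0] 14.3
[-24.8, 4.1, 0.0] 17.2
[-29.0, 3.9, 0.0] 20.1
[-33.3, 3.6, 0.0] 23.0
[-37.5, 3.0, 0.0] 25.9
[-41.7, 2.3, 0.0] 28.8
[-45.8, 1.3, 0.0] 31.7
[-49.9, 0.0, 0.0] 34.6
```

View pics/side5.png

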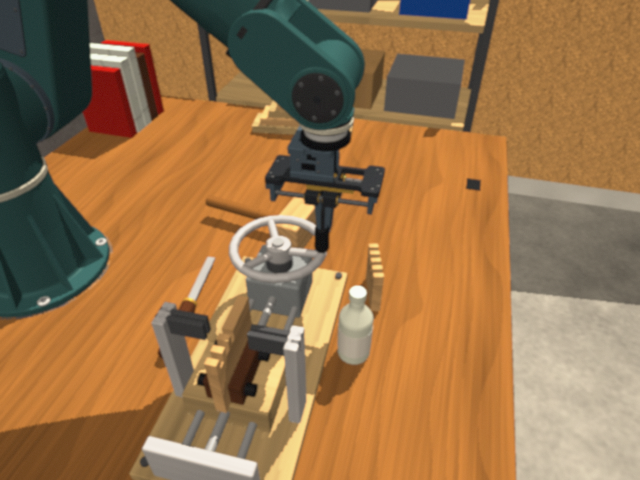

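The fingers are right behind the handle at (322,240), with everything else clear. Continuing.

```bash
python3 -m crank '{"grip":[-1,-1,-1,-1,-1,-1,-1,-1,-1,-1,-1,-1],"translation":[[-0.0035,0.0015,0],[-0.008,0.0025,0],[-0.012,0.003,0],[-0.016,0.0035,0],[-0.0205,0.004,0],[-0.025,0.004,0],[-0.029,0.004,0],[-0.0335,0.0035,0],[-0.0375,0.003,0],[-0.0415,0.0025,0],[-0.046,0.0015,0],[-0.05,0,0]],"roll":[2.5,5.5,8.5,11.5,14.5,17,20,23,26,29,31.5,34.5]}'
python3 look.py 6 207
```

```text
t: 10.7
tool_pos: [0.6005, 0.0246, 0.1651]
tool_rot: [3.141, -0.001, 1.018]
force: [3.2, 2.8, -1.5]
finger_gap: 0.0006
handle px 0
t 10.75 pos [0.6002 0.0241 0.1651] yaw 58.1 q6 32.0 F [ 1.6  1.4 -0.7]
[-3.9, 1.2, 0.1] 3.0
[-8.1, 2.1, 0.1] 5.9
[-12.3, 2.8, 0.1] 8.8
[-16.5, 3.2, 0.1] 11.7
[-20.7, 3.4, 0.1] 14.6
[-25.0, 3.4, 0.0] 17.5
[-29.2, 3.2, 0.0] 20.4
[-33.4, 2.8, 0.0] 23.3
[-37.6, 2.1, 0.0] 26.2
[-41.8, 1.2, 0.0] 29.1
[-45.8, 0.1, 0.0] 32.0
[-49.9, -1.2, 0.0] 34.9
```

View pics/top6z.png

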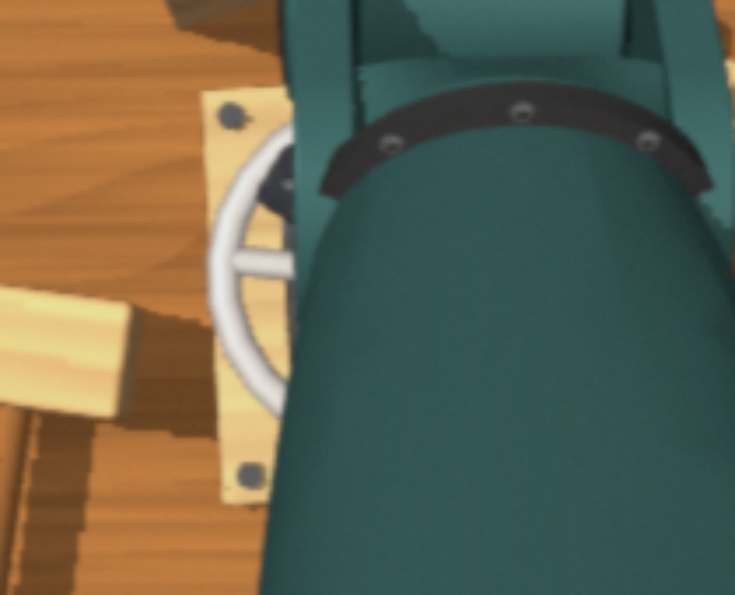

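A spoke now points almost straight left, which fits about 205°. Continuing.

```bash
python3 -m crank '{"grip":[-1,-1,-1,-1,-1,-1,-1,-1,-1,-1,-1,-1],"translation":[[-0.004,0.001,0],[-0.008,0.002,0],[-0.0125,0.003,0],[-0.0165,0.003,0],[-0.0205,0.0035,0],[-0.025,0.0035,0],[-0.029,0.003,0],[-0.0335,0.003,0],[-0.0375,0.002,0],[-0.042,0.001,0],[-0.046,0,0],[-0.05,-0.001,0]],"roll":[3,6,9,11.5,14.5,17.5,20.5,23.5,26,29,32,35]}'
python3 look.py 7 243
python3 -c "
from h import *
p,d=arm.read_camera('side'); cv2.imwrite('pics/side7.png',p)"
```

```text
t: 11.95
tool_pos: [0.5733, -0.0175, 0.1651]
tool_rot: [3.141, -0.001, 0.407]
force: [3.8, 0.4, -2.6]
finger_gap: 0.0003
handle px 0
t 12.0 pos [ 0.5728 -0.0177  0.1651] yaw 23.1 q6 62.8 F [ 3.2 -0.3 -0.6]
[-4.0, 0.9, 0.1] 2.8
[-8.1, 1.7, 0.0] 5.7
[-12.3, 2.3, 0.0] 8.6
[-16.5, 2.6, 0.0] 11.5
[-20.7, 2.8, 0.0] 14.4
[-24.9, 2.7, 0.0] 17.3
[-29.1, 2.4, 0.0] 20.2
[-33.3, 1.9, 0.0] 23.1
[-37.5, 1.2, 0.0] 26.0
[-41.6, 0.3, 0.0] 28.9
[-45.6, -0.9, 0.0] 31.8
[-49.6, -2.2, 0.0] 34.7
```

View pics/side7.png

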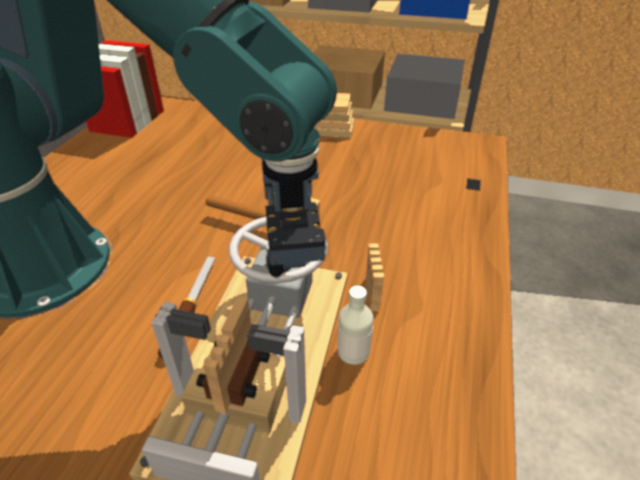

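The handle is on the near side at about (276,265), still ahead of the fingers. Continuing.

```bash
python3 -m crank '{"grip":[-1,-1,-1,-1,-1,-1,-1,-1,-1,-1,-1,-1],"translation":[[-0.004,0.001,0],[-0.008,0.0015,0],[-0.0125,0.0025,0],[-0.0165,0.0025,0],[-0.0205,0.003,0],[-0.025,0.0025,0],[-0.029,0.0025,0],[-0.0335,0.002,0],[-0.0375,0.001,0],[-0.0415,0.0005,0],[-0.0455,-0.001,0],[-0.0495,-0.002,0]],"roll":[3,5.5,8.5,11.5,14.5,17.5,20,23,26,29,32,34.5]}'
python3 look.py 8 279
python3 -c "
from h import *
p,d=arm.read_camera('side'); cv2.imwrite('pics/side8.png',p)"
```

```text
t: 13.25
tool_pos: [0.5271, -0.0352, 0.1652]
tool_rot: [3.141, -0.001, -0.195]
force: [3.0, -1.8, -1.8]
finger_gap: 0.0007
handle px 0
t 13.3 pos [ 0.5265 -0.0352  0.1651] yaw -11.3 q6 95.0 F [ 2.1 -1.3 -0.1]
[-4.2, 0.9, 0.1] 3.2
[-8.3, 1.6, 0.1] 6.1
[-12.5, 2.0, 0.1] 9.0
[-16.7, 2.3, 0.1] 11.9
[-20.9, 2.3, 0.1] 14.8
[-25.1, 2.2, 0.0] 17.7
[-29.2, 1.8, 0.0] 20.6
[-33.4, 1.2, 0.0] 23.5
[-37.4, 0.3, 0.0] 26.4
[-41.5, -0.7, 0.0] 29.3
[-45.5, -1.9, 0.0] 32.2
[-49.4, -3.4, 0.0] 35.1
```

View pics/side8.png

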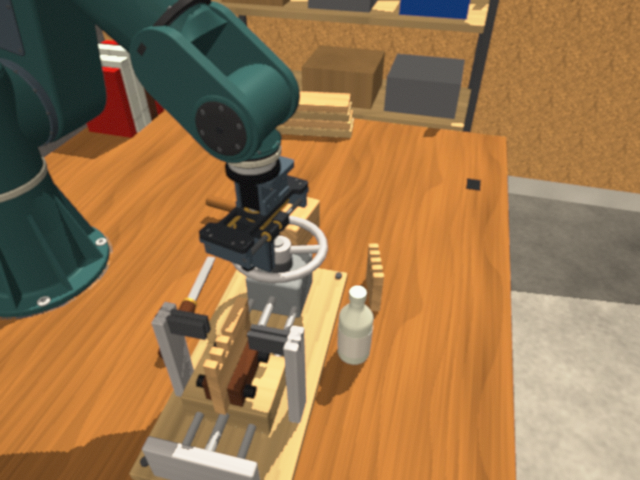

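View pics/top8z.png

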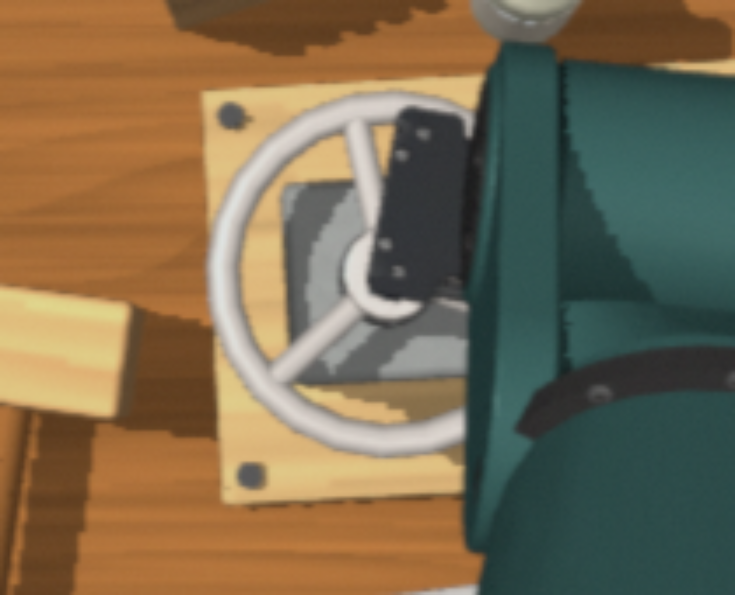

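The spokes read about 277°. q6 would run out near the end, so I'll let the face lag by up to about 16° from here.

```bash
python3 - <<'E'
from h import *
rows([push(172.1-k,mis=5.3+.135*(k-279)) for k in 279+3*np.arange(1,13)])
E
```

```text
t 13.35 pos [ 0.5266 -0.0352  0.1651] yaw -11.1 q6 94.8 F [-0.1 -0.6 -0.9]
[-4.3, 0.8, 0.1] 3.1
[-8.4, 1.3, 0.1] 5.7
[-12.6, 1.6, 0.1] 8.3
[-16.7, 1.7, 0.1] 10.8
[-20.8, 1.6, 0.1] 13.4
[-24.9, 1.3, 0.1] 16.0
[-29.0, 0.8, 0.1] 18.6
[-33.0, 0.0, 0.1] 21.2
[-37.0, -0.9, 0.1] 23.8
[-40.9, -2.1, 0.1] 26.4
[-44.8, -3.4, 0.1] 29.0
[-48.5, -5.0, 0.1] 31.6
```

```bash
python3 -m crank '{"grip":[-1,-1,-1,-1,-1,-1,-1,-1,-1,-1,-1,-1],"translation":[[-0.0045,0.001,0],[-0.0085,0.0015,0],[-0.0125,0.0015,0],[-0.0165,0.0015,0],[-0.021,0.0015,0],[-0.025,0.0015,0],[-0.029,0.001,0],[-0.033,0,0],[-0.037,-0.001,0],[-0.041,-0.002,0],[-0.045,-0.0035,0],[-0.0485,-0.005,0]],"roll":[3,5.5,8.5,11,13.5,16,18.5,21,24,26.5,29,31.5]}'
python3 look.py 9
python3 - <<'E'
from h import *
rows([push(172.1-k,mis=5.3+.135*(k-279)) for k in 315+3*np.arange(1,16)])
p,d=arm.read_camera('side'); cv2.imwrite('pics/side9.png',p)
E
```

```text
t: 14.55
tool_pos: [0.4805, -0.0208, 0.1651]
tool_rot: [-3.141, -0.001, -0.744]
force: [2.3, -2.0, -0.7]
finger_gap: 0.0003
handle px 0
t 14.6 pos [ 0.48   -0.0206  0.165 ] yaw -42.8 q6 127.6 F [2.3 0.2 1.2]
[-3.8, 0.8, 0.0] 2.5
[-7.8, 1.0, 0.0] 5.1
[-11.9, 1.0, 0.0] 7.7
[-15.9, 0.8, 0.0] 10.3
[-19.9, 0.4, 0.0] 12.9
[-23.9, -0.2, 0.0] 15.5
[-27.8, -1.0, 0.0] 18.1
[-31.6, -2.0, 0.0] 20.7
[-35.4, -3.2, 0.0] 23.3
[-39.2, -4.6, 0.0] 25.9
[-42.8, -6.1, 0.0] 28.5
[-46.3, -7.9, 0.0] 31.1
[-49.8, -9.8, 0.0] 33.7
[-53.1, -12.0, 0.0] 36.3
[-56.3, -14.2, 0.0] 38.8
```

View pics/top9z.png

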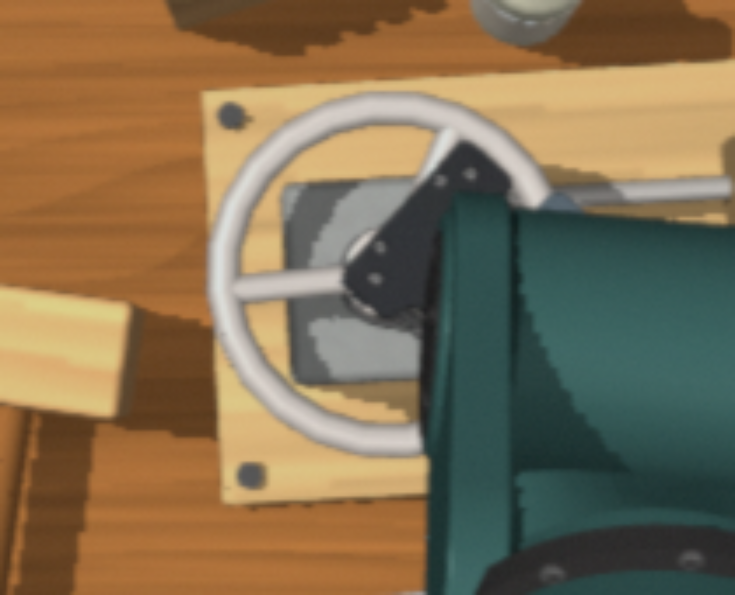

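View pics/side9.png

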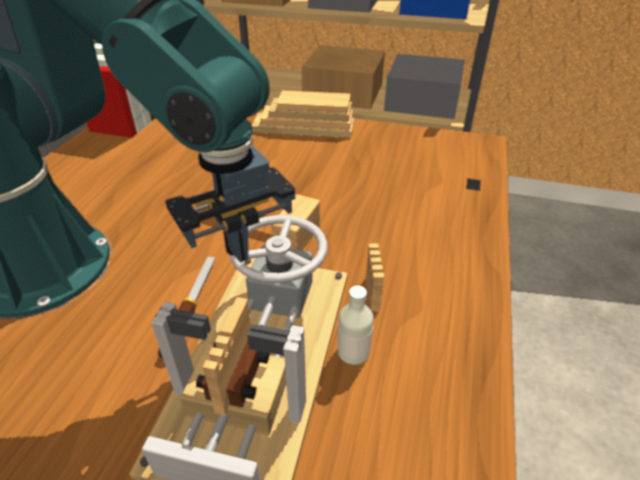

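Both views show about 312–315°. I'll push on to about 351°, then measure the spokes.

```bash
python3 -m crank '{"grip":[-1,-1,-1,-1,-1,-1,-1,-1,-1,-1,-1,-1],"translation":[[-0.004,0.001,0],[-0.008,0.001,0],[-0.012,0.001,0],[-0.016,0.001,0],[-0.02,0.0005,0],[-0.024,0,0],[-0.028,-0.001,0],[-0.0315,-0.002,0],[-0.0355,-0.003,0],[-0.039,-0.0045,0],[-0.043,-0.006,0],[-0.0465,-0.008,0]],"roll":[2.5,5,7.5,10.5,13,15.5,18,20.5,23.5,26,28.5,31]}'
cat > spokes.py <<'E'
from h import *
import sys
def spokes(d):
    P=cloud("top",d);Z=P[...,2];r=np.hypot(P[...,0]-AX[0],P[...,1]-AX[1])
    m=(Z>.132)&(Z<.156)&(r>.03)&(r<.066)
    n,l,_,_=cv2.connectedComponentsWithStats(m.astype(np.uint8)); out=[]
    for i in range(1,n):
        q=P[l==i][:,:2]-AX
        if len(q)<25: continue
        rr=np.hypot(*q.T); u=q.mean(0); a=np.degrees(np.arctan2(u[1],u[0]))
        out.append((round(a,1),len(q),round(rr.min(),3),round(rr.max(),3)))
    return out
print(0,spokes(np.load("pics/top0.npy")))
p,d=arm.read_camera("top"); np.save(f"pics/top{sys.argv[1]}.npy",d); cv2.imwrite(f"pics/top{sys.argv[1]}z.png",cv2.resize(p[170:340,240:450],None,fx=3.5,fy=3.5))
print(sys.argv[1],spokes(d))
E
python3 spokes.py 10
python3 - <<'E'
from h import *
rows([push(172.1-k,mis=5.3+.135*(k-279)) for k in range(348,364)])
E
```

```text
t: 15.85
tool_pos: [0.4518, 0.0166, 0.1651]
tool_rot: [-3.141, -0.001, -1.286]
force: [1.9, -4.1, -0.8]
finger_gap: 0.0004
0 [(np.float64(52.8), 189, np.float64(0.03), np.float64(0.066)), (np.float64(-67.9), 190, np.float64(0.03), np.float64(0.066)), (np.float64(172.0), 195, np.float64(0.03), np.float64(0.066))]
10 [(np.float64(59.9), 177, np.float64(0.03), np.float64(0.066))]
t 15.9 pos [0.4516 0.017  0.165 ] yaw -73.8 q6 163.0 F [ 0.9 -1.9  0.7]
[4.1, -0.0, 0.0] -2.5
[2.8, 0.1, 0.0] -1.7
[1.5, 0.2, 0.0] -0.8
[0.2, 0.3, 0.0] 0.1
[-1.1, 0.3, 0.0] 0.9
[-2.4, 0.4, 0.0] 1.8
[-3.7, 0.4, 0.0] 2.6
[-5.1, 0.4, 0.0] 3.5
[-6.4, 0.3, 0.0] 4.4
[-7.7, 0.3, 0.0] 5.2
[-9.0, 0.2, 0.0] 6.1
[-10.3, 0.1, 0.0] 7.0
[-11.6, -0.0, 0.0] 7.8
[-12.9, -0.2, 0.0] 8.7
[-14.2, -0.3, 0.0] 9.6
[-15.5, -0.5, 0.0] 10.4
```

View pics/top10z.png

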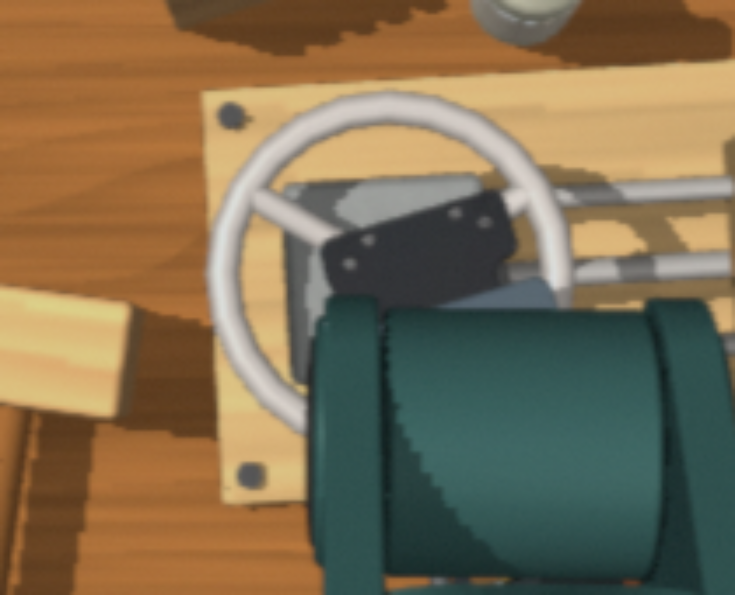

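The spoke is at 59.9° against 52.8° at the start, so 7.1° remain. I'll advance about 6° slowly and re-measure.

```bash
python3 -m crank '{"grip":[-1,-1,-1,-1,-1,-1,-1],"translation":[[-0.0015,0,0],[-0.003,0,0],[-0.0045,0,0],[-0.006,0,0],[-0.0075,0,0],[-0.0075,0,0],[-0.0075,0,0]],"roll":[1,2,3,4,5,5,5]}'
python3 spokes.py 11; python3 -c "
from h import *
rows([])"
```

```text
t: 16.6
tool_pos: [0.4493, 0.0239, 0.1649]
tool_rot: [3.141, 0.0, -1.375]
force: [2.0, -1.0, 1.7]
finger_gap: 0.0003
0 [(np.float64(52.8), 189, np.float64(0.03), np.float64(0.066)), (np.float64(-67.9), 190, np.float64(0.03), np.float64(0.066)), (np.float64(172.0), 195, np.float64(0.03), np.float64(0.066))]
11 [(np.float64(53.7), 172, np.float64(0.03), np.float64(0.066)), (np.float64(-67.1), 31, np.float64(0.06), np.float64(0.066))]
t 16.65 pos [0.4493 0.0239 0.1649] yaw -78.8 q6 168.9 F [ 0.5 -1.2  1.6]
```

About 0.9° (1.2 mm) remains. I'll nudge it, then back off along the face normal and lift.

```bash
python3 -m crank '{"grip":[-1,-1,-1,-1],"translation":[[-0.0005,0,0],[-0.001,0,0],[-0.001,0,0],[-0.001,0,0]],"roll":[0,0,0,0]}'
python3 spokes.py 12
```

```text
t: 17.05
tool_pos: [0.4492, 0.0248, 0.1649]
tool_rot: [3.142, 0.0, -1.375]
force: [1.1, -4.0, 1.3]
finger_gap: 0.0004
0 [(np.float64(52.8), 189, np.float64(0.03), np.float64(0.066)), (np.float64(-67.9), 190, np.float64(0.03), np.float64(0.066)), (np.float64(172.0), 195, np.float64(0.03), np.float64(0.066))]
12 [(np.float64(53.1), 171, np.float64(0.031), np.float64(0.066)), (np.float64(-67.8), 38, np.float64(0.058), np.float64(0.066))]
```

```bash
python3 -m crank '{"grip":[-1,-1,-1,-1,-1,-1,-1,-1,-1,-1],"translation":[[0.004,0,0],[0.01,0,0],[0.02,0,0],[0.025,0,0],[0.025,0,0],[0.025,0,-0.04],[0.025,0,-0.08],[0.025,0,-0.12],[0.025,0,-0.12],[0.025,0,-0.12]],"roll":[0,0,0,0,0,0,0,0,0,0]}'
python3 -c "
from h import *
rows([(.45,-.15,.29,-90),(.5,-.35,.29,-100)])"
```

```text
t: 18.1
tool_pos: [0.4543, 0.0003, 0.2854]
tool_rot: [-3.14, -0.0, -1.376]
force: [0.2, 0.3, -0.4]
finger_gap: 0.0004
t 18.1 pos [4.543e-01 3.000e-04 2.854e-01] yaw -78.8 q6 165.9 F [ 0.2  0.3 -0.4]
[146.6, 33.3, -4.6] 11.2
[352.5, 23.1, -4.5] 21.2
```

```bash
python3 -m crank '{"grip":[-1,-1,-1,-1,-1,-1,-1,-1,-1,-1,-1],"translation":[[0.04,0.005,-0.005],[0.08,0.005,-0.005],[0.12,0.005,-0.005],[0.16,0.005,-0.005],[0.2,0.005,-0.005],[0.24,0.005,-0.005],[0.28,0.005,-0.005],[0.31,0.005,-0.005],[0.34,0.005,-0.005],[0.34,0.005,-0.005],[0.34,0.005,-0.005]],"roll":[0,0,0,0,0,0,0,0,0,0,0]}'
python3 spokes.py 13; python3 look.py 14
python3 -c "
from h import *
p,d=arm.read_camera('side'); cv2.imwrite('pics/side14.png',p)
a=cv2.imread('pics/top0.png');b=cv2.imread('pics/top14.png');cv2.imwrite('pics/cmp.png',b)
P=cloud('top',np.load('pics/top0.npy'));Z=P[...,2];r=np.hypot(P[...,0]-AX[0],P[...,1]-AX[1]);m=(Z>.192)&(Z<.21)&(r>.055)&(r<.1);c=P[m].mean(0)[:2]-AX;print('start ang',np.degrees(np.arctan2(c[1],c[0])),np.hypot(*c))"
```

```text
t: 19.2
tool_pos: [0.5144, -0.334, 0.288]
tool_rot: [3.14, 0.002, -1.376]
force: [-0.8, 0.7, 0.6]
finger_gap: 0.0004
0 [(np.float64(52.8), 189, np.float64(0.03), np.float64(0.066)), (np.float64(-67.9), 190, np.float64(0.03), np.float64(0.066)), (np.float64(172.0), 195, np.float64(0.03), np.float64(0.066))]
13 [(np.float64(53.4), 191, np.float64(0.03), np.float64(0.066)), (np.float64(-67.3), 194, np.float64(0.03), np.float64(0.066)), (np.float64(172.5), 195, np.float64(0.03), np.float64(0.066))]
handle px 83
handle [0.44465612 0.0553551  0.20059438] r 0.07762427010928058 ang 172.40834540216795
start ang 171.9647854189417 0.07771190049789954
```

View pics/cmp.png

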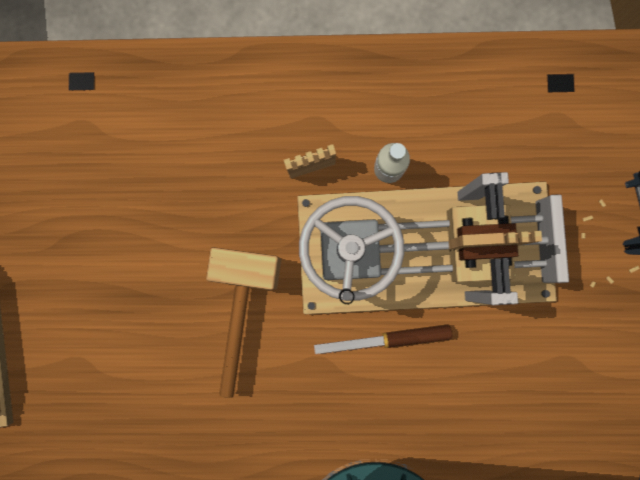

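View pics/side14.png

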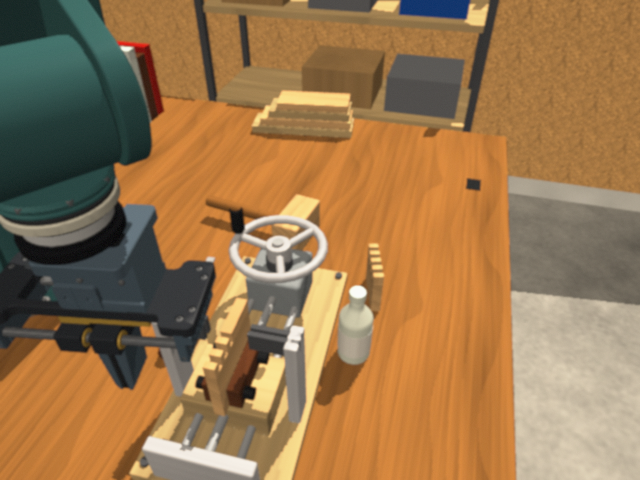

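The spokes and handle are within about 0.5° (0.7 mm) of their starting place, and the bystanders sit at the same pixels as before. The hand is clear.

```bash
python3 -c "
from plant import arm
print(arm.finish_job())"
```

```text
the job is handed in; nothing more can be done
None
```

I pushed the hand wheel clockwise through one full turn, then lifted the hand clear and handed the job in. I used the outside of the shut fingers and never gripped the handle. The clock stood at about 19 s.

- **Wheel angle:** the handle measured 172.4° against 172.0° at the start. The three spokes each read 0.5–0.6° short of their starting angles. So the turn is complete to about 0.5° (0.7 mm at the handle), on the short side.
- **Force:** wrist forces read at the end of each move stayed around 3–5 N during the push.
- **Other things:** in the final top view the board carriage has moved along the jig's -y. The glue bottle, mallet, chisel and sample joint look unmoved from the first picture. I compared those by eye rather than measuring them.
- **Failed checks:** my automatic handle finder saw nothing while the arm covered the wheel, so I tracked the turn from the spokes and the side view. No other checks failed or disagreed.

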